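# Bring the T-handle to the front of the bin carousel

### The job

On the packing bench, turn the bin carousel by pushing its rim (by the finger posts) with your fingertips until the bin with the steel T-handle stands over the pointer that sticks out of the carousel's foot towards the robot, in line with it. Only push: lift nothing, and do not touch the bins or the parts in them: they stay standing in their bins, and the other things on the bench stay where they are. Finish with the carousel at rest and your fingers clear of it.

Things in the scene. Friction and masses are not known exactly. Their poses are not given: they have to be found in the camera images.
- foot: fixed steel foot of the bin carousel: a 170 mm round plate under the turning disc, with a flat pointer tongue (40 mm wide, 5 mm high) along the foot's -x axis that sticks out from under the disc towards the robot and ends in a triangular tip 220 mm from the axis. Origin: on the bench, on the carousel's vertical axis. Its place and yaw (up to 15 degrees) vary; it does not move.
- pointer (a point): point on the centre line of the pointer tongue, 180 mm from the carousel axis, on its upper face, 5 mm above the bench
- carousel (a joint): turning angle of the carousel since the start (0), rad, positive anticlockwise from above. It turns either way, more than a full turn, about the foot's origin. Stiff bearing: 0.22 N m of friction plus 0.25 N m s/rad, so a push of 2 to 3 N at a post turns it, and it stops within a few degrees when let go.
- post (a point): centre of the top of one of six identical finger posts on the rim of the turning aluminium disc (310 mm across, top at z = 46 mm). Posts are upright steel pins, 16 mm across, 34 mm tall (tops at z = 80 mm), 143 mm from the axis, every 60 degrees, each half-way between two bins. Push a post sideways along the rim to turn the carousel.
- bins: six identical open blue bins fixed on the disc: 54 x 54 mm outside, square to the radius, centred 82 mm from the axis every 60 degrees (outer corners at 112 mm), rims at z = 68 mm, floors at 49 mm, walls 3 mm; a 24 mm hub between them is 40 mm high. One bin is empty; it starts within about 20 degrees of the pointer. Origin: on the axis, on top of the disc; the empty bin lies along -x.
- tee: one of the five loose, bare-steel parts, each standing upright in its own bin, 82 mm from the carousel's axis, its underside at z = 49 mm; which bin holds which part varies. THE WANTED PART, the T-handle: a 42 mm round flange 9 mm thick, a 12 mm stem and a 46 mm long, 11 mm thick crossbar on top along its y axis; 43 mm high. It stays in its bin and is not touched. Origin: centre of its underside.
- ball_stud: one of the five loose, bare-steel parts, each standing upright in its own bin, 82 mm from the carousel's axis, its underside at z = 49 mm; which bin holds which part varies. Ball stud: a 42 mm flange 9 mm thick with a 24 mm ball on a short stem; 44 mm high. It stays in its bin and is not touched. Origin: centre of its underside.
- bushing: one of the five loose, bare-steel parts, each standing upright in its own bin, 82 mm from the carousel's axis, its underside at z = 49 mm; which bin holds which part varies. Bushing: a plain tube 42 mm outside, 24 mm inside, 40 mm high. It stays in its bin and is not touched. Origin: centre of its underside.
- hex_plug: one of the five loose, bare-steel parts, each standing upright in its own bin, 82 mm from the carousel's axis, its underside at z = 49 mm; which bin holds which part varies. Hex plug: a 42 mm flange with a six-sided head 34 mm across its corners; 36 mm high. It stays in its bin and is not touched. Origin: centre of its underside.
- spool: one of the five loose, bare-steel parts, each standing upright in its own bin, 82 mm from the carousel's axis, its underside at z = 49 mm; which bin holds which part varies. Spool: two 42 mm round flanges with a thin waist; 40 mm high. It stays in its bin and is not touched. Origin: centre of its underside.
- tape_roll: clear tape roll lying flat, 100 mm across, 48 mm high, to the left of the carousel. Bystander, to be left where it stands. Origin: centre of its underside.
- carton: closed cardboard carton 100 x 80 x 70 mm, beyond the carousel on the right. Bystander, to be left where it stands. Origin: centre of its underside.
- bottle: white plastic bottle 66 mm across, 150 mm high, to the right of the carousel. Bystander, to be left where it stands. Origin: centre of its underside.
- jar: white jar with black lid, 68 mm across, 80 mm high, to the left of the carousel on the robot's side. Bystander, to be left where it stands. Origin: centre of its underside.
- can: can 66 mm across, 100 mm high, at the left near the robot. Bystander, to be left where it stands. Origin: centre of its underside.
- screwdriver: screwdriver lying along its x axis, at the right near the robot. Bystander, to be left where it stands. Origin: centre of its underside.
Things that resemble listed ones, but are neither listed nor needed, are in the scene too. Leave any black, red or turquoise look-alike of the hex_plug alone.

How it is judged:
By the outcome, as a careful person would: the job done as asked, in the order asked, and still so for the second after the job is handed in, with the robot touching nothing.
It also fails if it takes over 61 s, if anything falls off the work surface, if the arm or the gripper's body presses on something with over 40 N, if the wrist force passes 120 N, or if a joint passes its speed limit or range.

### The arm

A 6-joint arm with a two-finger parallel gripper is mounted at the origin on the work surface. World frame = base frame: x ahead of the robot, y to its left, z up, the work surface at z = 0. Lengths are in m, angles in rad, forces in N, time in s.
With the tool pointing down it reaches from about 0.375 to 0.975 m from the base axis. Payload 3.8 kg.
Tool frame: the origin (TCP) lies at the very end of the fingers, on their centre line; the grasp point (between the pads) lies 19 mm behind it (bot.pinch_z is the distance from the TCP to the grasp point, in m); x points along the fingers, y is the direction in which the jaws open and shut, and the axes are right-handed (so a half turn about x gives the same grasp; the last joint's range is limited). The gripper opens to 85 mm and grips with 20 to 120 N. Pads are 22 mm wide; open, the fingers measure 114 mm over their backs; the gripper's body (76 mm by 85 mm) begins 54 mm behind the grasp point. The pads swing forward as they close: fully open they stand 13 mm farther back than shut.
Start: joints at [-1.152, 0.264, 1.604, -0, 1.274, -0.037], TCP at [0.297, -0.606, 0.231] pointing down, gripper open.
Joint ranges: [-2.63, 2.63], [-0.94, 2.18], [0.31, 2.57], [-1.31, 4.45], [0, 2.66], [-2.55, 2.55]. Speed limits (rad/s): [2.57, 2.57, 3.14, 3.14, 3.14, 3.14].

### API

Orientations are given as a rotation vector (axis times angle).
In Python, from workcell import monitor, imaging, finish_job, bot gives the robot as it stands.
- The arm moves only by the tool jog_arm, never from a script. Its argument "rows" is a list of rows, each a list of 7 numbers: the shift along the tool's x, y, z in m, then the turn, a rotation vector about the tool's x, y, z in rad, then the opening in per cent of the stroke, from 0 (shut) to 100 (fully open). A call has 1 to 20 rows; each row is the pose to reach, as a shift and turn from the pose measured when the call began, along the tool's axes at that moment; what a row does not reach only later rows make up. A row lasts 1/10 s, in which the tool goes at most 50 mm and 8.59 degrees, less where a joint would pass 70% of its speed; a pose out of reach is approached as far as the arm can. A call with a gripper value outside its range is refused whole. The fingers move at their own pace and stop on an object; "force" is the grip in N (left out, the last holds). Time passes only in rows, so rows that repeat a pose let the fingers close. It gives the time, the measured TCP pose, the force and the opening at its end, in the units of the state.
- monitor.read_state(): the state, without advancing time (a new reading comes with each control period).
- imaging.read_camera(name): name is "scene" or "top"; returns the picture (400x640x3 uint8, blue, green, red); there is no depth.
- imaging.camera_params(name): a dict with "fx", "fy", "cx", "cy" (pixels), "T" (4x4, takes a point from camera to world coordinates). Camera axes: x right, y down, z forward; pixel columns grow to the right and rows downward; lengths in m; the calibration is good to about 2 mm. A picture is of the moment at which its call begins. camera_params takes no time and is no camera call.
- finish_job(): hands the job in, once; it reports no verdict.
The state is a dict: "time": time; "q": joint angles; "joint_vel": joint speeds; "joint_torque": joint torques, N m; "tool_pos": TCP position; "tcp_rot": TCP orientation; "wrist_force": force on the tool from outside, world axes, zero at the start; "torque": the same for the moment, N m; "width": opening from 0.0 (shut) to 1.0 (fully open).
Only numpy, scipy, OpenCV 4.12 (cv2) and the standard library are available. Lean on these libraries where they do the work, as an engineer would, in place of code of your own. Each camera call takes 0.05 s, during which the arm holds its last target. There are 200 camera calls.

## Working session

There is one attempt and no reset: what is moved stays moved. The work goes in short steps, Python scripts to look and compute and a tool call to move; the robot and the scene stay as the last step left them, time stands still between calls to the robot, and variables do not carry over. Pictures are saved under pics/ and viewed, about 8 in all and at most 12, crops included, and the job is handed in when it is done.

Besides the shell and the picture viewer there is one more tool, called after "Request:" by a JSON object that holds its "method" and its "body". jog_arm: Moves the arm, as the interface text tells. Its arguments: {"type":"object","properties":{"rows":{"type":"array","items":{"type":"array","items":{"type":"number"}}},"force":{"type":"number"}},"required":["rows"]}

```bash
mkdir -p pics; ls; python3 - <<'E'
from workcell import monitor, imaging
import cv2
for n in("scene","top"):
    im=imaging.read_camera(n); cv2.imwrite(f"pics/{n}0.png",im)
    p=imaging.camera_params(n); print(n,p)
s=monitor.read_state(); print(s)
E
```

```text
pics
scene {'fx': 463.45367149449396, 'fy': 463.45367149449396, 'cx': 319.2227957270154, 'cy': 203.19452880840598, 'T': array([[-0.85883792,  0.36687907, -0.35748731,  0.94052673],
       [ 0.51202371,  0.63546697, -0.57793897,  0.66235508],
       [ 0.01513766, -0.67939788, -0.73361392,  0.96261332],
       [ 0.        ,  0.        ,  0.        ,  1.        ]])}
top {'fx': 471.2307268525639, 'fy': 471.2307268525639, 'cx': 328.6905933601781, 'cy': 198.21990238200445, 'T': array([[ 0.00624043, -0.97577599,  0.21868303,  0.23340737],
       [-0.99996685, -0.00723295, -0.00373834, -0.02116038],
       [ 0.00522951, -0.21865245, -0.97578879,  1.36784013],
       [ 0.        ,  0.        ,  0.        ,  1.        ]])}
{'time': 0.1, 'q': array([-1.15187341e+00,  2.64702361e-01,  1.60523927e+00, -1.40701736e-05,
        1.27373122e+00, -3.68927895e-02]), 'joint_vel': array([ 0.00167834, -0.00145274, -0.00217868,  0.00062624, -0.00023401,
        0.00104528]), 'joint_torque': array([ 1.35903567e-03, -5.16706645e+01, -3.68589449e+01,  2.88869558e-05,
        6.29675589e-03, -1.99863268e-05]), 'tool_pos': array([ 0.29685678, -0.60547103,  0.23006902]), 'tcp_rot': array([ 1.96860571,  0.45875515, -1.96943068]), 'wrist_force': array([-0.24338996,  0.18391361, -0.05938473]), 'torque': array([-0.00227056, -0.01272371, -0.03366353]), 'width': 0.9981867632483475}
```

View pics/top0.png

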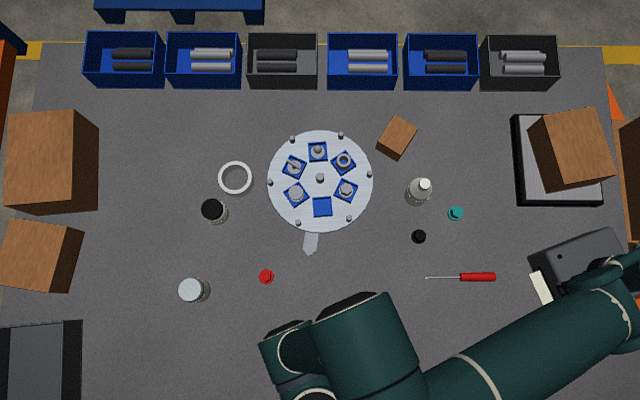

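View pics/scene0.png

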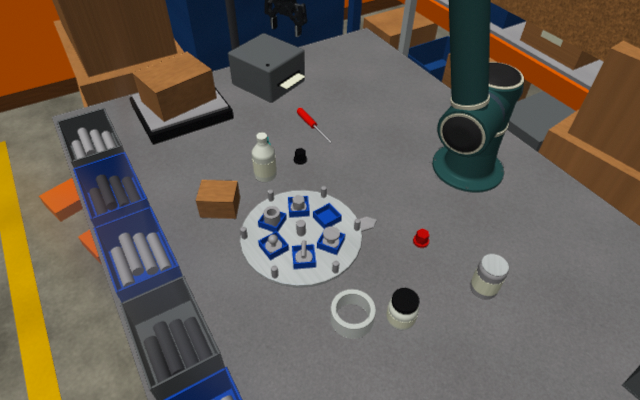

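The top view shows the carousel centred near (320,180). The empty bin is near (322,207), and the pointer tip near (310,255). The T-handle is probably the part at (294,167), which is (304,250) in the scene view. I'll check it in an enlarged crop and measure.

```bash
cat > h.py <<'E'
import numpy as np,cv2
from workcell import monitor, imaging
def ray(n,u,v,z):
    p=imaging.camera_params(n);T=p["T"]
    d=T[:3,:3]@[(u-p["cx"])/p["fx"],(v-p["cy"])/p["fy"],1]
    return (T[:3,3]+d*(z-T[2,3])/d[2])[:2]
def proj(n,P):
    p=imaging.camera_params(n);T=p["T"]
    c=T[:3,:3].T@(np.array(P)-T[:3,3]); return np.array([c[0]/c[2]*p["fx"]+p["cx"],c[1]/c[2]*p["fy"]+p["cy"]])
def disc(im):  # axis from the disc outline (bright, with bins filled), top camera
    g=im.min(2); m=(g>125).astype(np.uint8); m[:, :262]=0; m[:,378:]=0; m[:125]=0; m[237:]=0
    c=max(cv2.findContours(m,cv2.RETR_EXTERNAL,cv2.CHAIN_APPROX_NONE)[0],key=cv2.contourArea)
    h=cv2.convexHull(c)[:,0]; return np.array([ray("top",u,v,.046) for u,v in h])
def bins(im,box):
    hs=cv2.cvtColor(im,cv2.COLOR_BGR2HSV); m=cv2.inRange(hs,(105,120,50),(125,255,255))
    x0,y0,x1,y1=box; k=np.zeros_like(m);k[y0:y1,x0:x1]=m[y0:y1,x0:x1]
    k=cv2.morphologyEx(k,cv2.MORPH_CLOSE,np.ones((3,3)))
    cs=[c for c in cv2.findContours(k,cv2.RETR_EXTERNAL,cv2.CHAIN_APPROX_NONE)[0] if cv2.contourArea(c)>60]
    return cs
E
python3 - <<'E'
from h import *
t=cv2.imread("pics/top0.png");s=cv2.imread("pics/scene0.png")
a=cv2.resize(t[120:265,255:385],None,fx=3,fy=3,interpolation=cv2.INTER_CUBIC)
b=cv2.resize(s[175:290,230:380],None,fx=2.6,fy=2.6,interpolation=cv2.INTER_CUBIC)
o=np.zeros((440,790,3),np.uint8);o[:a.shape[0],:a.shape[1]]=a;o[:b.shape[0],395:395+b.shape[1]]=b
cv2.imwrite("pics/crop0.png",o)
d=disc(t);c,sz,an=cv2.fitEllipse(d.astype(np.float32)*1000);print("disc",c,sz)
B=[]
for k in bins(t,(262,125,378,237)):
    (u,v),wh,_=cv2.minAreaRect(k); p=ray("top",u,v,.066);B.append(p);print((round(u),round(v)),wh,p)
B=np.array(B);print(B.mean(0))
for p in B: q=p-B.mean(0);print(np.degrees(np.arctan2(q[1],q[0])),np.hypot(*q))
# pointer
g=t.min(2);
print(np.round(g[230:262:2,296:326:2]))
E
```

```text
disc (582.9166870117188, 0.9633886218070984) (304.2953186035156, 314.21942138671875)
(322, 206) (19.40421485900879, 19.097429275512695) [ 0.50243305 -0.00753444]
(296, 194) (19.137157440185547, 19.137157440185547) [0.5366297  0.06608456]
(346, 190) (18.782970428466797, 18.782970428466797) [ 0.55004965 -0.07406962]
(294, 166) (18.782970428466797, 18.782970428466797) [0.61811903 0.07469447]
(343, 162) (18.582456588745117, 19.414505004882812) [ 0.63091057 -0.0667086 ]
(317, 151) (19.183507919311523, 18.35305404663086) [0.66451425 0.00744566]
[ 5.83776041e-01 -1.46622551e-05]
-174.71828575231171 0.08168983440006103
125.49897809340374 0.08119042103999943
-114.48565121662557 0.08137325583008555
65.31226602058416 0.08222466057707822
-54.750051254292906 0.08166851131251253
5.279222076826474 0.08108214876450318
[[ 99  98  87  63  94 154 172 188 189 190 187 188 178 181 183]
 [102  98  96 102  87 155 137  93 102 100 101 119 119 123 125]
 [ 96  97 101  97 109 146 151 151 152 158 157 143 102 106 100]
 [102  97  96 101 130 150 153 155 150 156 156 113 100 100 102]
 [100 100  97  96 137 146 156 153 151 152 156  97 100 102 104]
 [ 92  97 102  95 147 152 149 149 150 151 154 103  94 102 104]
 [100  96  97  98 144 149 153 158 153 145 158  88  98 100 105]
 [ 96  99  97  91 145 153 153 147 153 150 160  96 103 103 105]
 [103 104  98 108 148 145 152 152 150 152 152  99 106 101 103]
 [100 104  99 125 154 154 150 151 153 150 126  99 103 102 100]
 [ 98 102 104  93 146 148 148 145 153 153 115 101  96 101 100]
 [100 103 106  98  93 153 145 151 146  72 106  96 104  95  94]
 [104  98 102  97 101 109 156 130 102  96  99  95  98  98  96]
 [101  98  98  94  98 100 116  92 101 101 110  99 102 103  97]
 [ 99 104 103  90 106  94  99 104  94 104 106 107  95  96 102]
 [100  99 108 106 100 101 101 102  96  96 103 102 103 106 100]]
```

View pics/crop0.png

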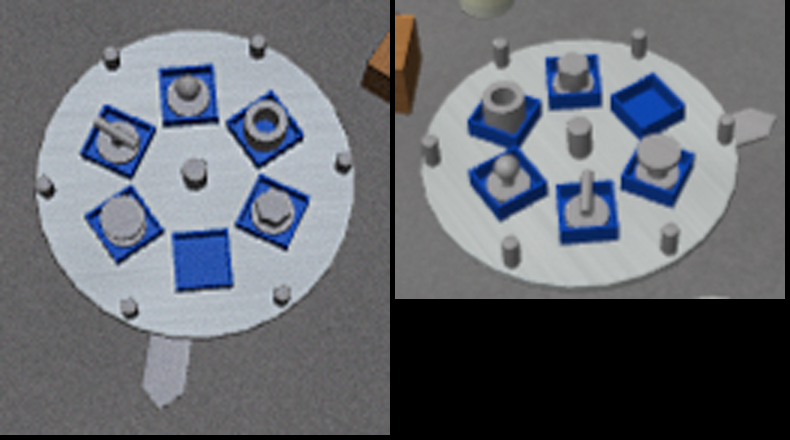

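The T-handle is the part with a crossbar, at top-view (294,166). It matches the part at (304,248) in the scene view. The others are ball stud, bushing, hex plug and spool, going clockwise from there. Next I'll get the pointer direction and the rows for the approach.

```bash
python3 - <<'E'
from h import *
from scipy.spatial.transform import Rotation as Ro
t=cv2.imread("pics/top0.png")
m=(cv2.GaussianBlur(t.min(2),(3,3),0)>127).astype(np.uint8); k=np.zeros_like(m);k[236:258,296:326]=m[236:258,296:326]
A=np.array([.5838,0]); mids=[]
for v in range(236,249):
    u=np.nonzero(k[v])[0]; mids.append(ray("top",(u.min()+u.max())/2,v,.005))
mids=np.array(mids)-A
print("ptr pts deg",np.degrees(np.arctan2(mids[:,1],mids[:,0])).round(1),np.hypot(*mids.T).round(3))
d=cv2.fitLine(mids.astype(np.float32),cv2.DIST_L2,0,.01,.01).ravel();print("line dir",np.degrees(np.arctan2(d[1],d[0])),d)
vv,uu=np.nonzero(k);P=np.array([ray("top",u,v,.005) for u,v in zip(uu,vv)])-A;c=P.mean(0);print("centroid",np.degrees(np.arctan2(c[1],c[0])),np.hypot(*c))
s=monitor.read_state();R=Ro.from_rotvec(s["tcp_rot"]).as_matrix();print(R.round(4))
print("by hand yaw of tool y:",np.degrees(np.arctan2(R[1,1],R[0,1])), "delta to descent in tool axes",R.T@(np.array([.637,.133,.20])-s["tool_pos"]))
E
```

```text
ptr pts deg [171.2 171.4 171.1 171.2 171.4 171.6 171.2 170.9 171.1 171.2 171.4 171.5
 171.7] [0.16  0.163 0.166 0.169 0.172 0.175 0.178 0.181 0.184 0.187 0.189 0.192
 0.195]
line dir -7.4356313 [ 0.99159086 -0.12941228 -0.1755831   0.02683427]
centroid 171.37686248656374 0.18348313798125895
[[-9.000e-04  4.402e-01 -8.979e-01]
 [ 1.900e-03 -8.979e-01 -4.402e-01]
 [-1.000e+00 -2.100e-03 -1.000e-04]]
by hand yaw of tool y: -63.883443059860355 delta to descent in tool axes [ 0.03117623 -0.51327922 -0.63048672]
```

Request:
{"method": "jog_arm", "body": {"rows": [[0,-0.513,-0.63,-0.731,0,0,0],[0,-0.513,-0.63,-0.731,0,0,0],[0,-0.513,-0.63,-0.731,0,0,0],[0,-0.513,-0.63,-0.731,0,0,0],[0,-0.513,-0.63,-0.731,0,0,0],[0,-0.513,-0.63,-0.731,0,0,0],[0,-0.513,-0.63,-0.731,0,0,0],[0,-0.513,-0.63,-0.731,0,0,0],[0,-0.513,-0.63,-0.731,0,0,0],[0,-0.513,-0.63,-0.731,0,0,0],[0,-0.513,-0.63,-0.731,0,0,0],[0,-0.513,-0.63,-0.731,0,0,0],[0,-0.513,-0.63,-0.731,0,0,0],[0,-0.513,-0.63,-0.731,0,0,0],[0,-0.513,-0.63,-0.731,0,0,0],[0,-0.513,-0.63,-0.731,0,0,0],[0.03,-0.513,-0.63,-0.731,0,0,0],[0.03,-0.513,-0.63,-0.731,0,0,0],[0.03,-0.513,-0.63,-0.731,0,0,0],[0.03,-0.513,-0.63,-0.731,0,0,0]]}}

```text
time: 2.1
tool_pos: [0.6366, 0.1315, 0.2018]
tcp_rot: [1.488, 1.004, -1.487]
wrist_force: [1.2, -0.0, 0.5]
width: -0.001
```

Request:
{"method": "jog_arm", "body": {"rows": [[0.04,0,0,0,0,0,0],[0.08,0,0,0,0,0,0],[0.1,0,0,0,0,0,0],[0.1,0,0,0,0,0,0]]}}

```text
time: 2.5
tool_pos: [0.6339, 0.1297, 0.0989]
tcp_rot: [1.485, 1.005, -1.494]
wrist_force: [-0.6, -0.2, -0.3]
width: 0.004
```

```bash
python3 - <<'E'
from h import *
from scipy.spatial.transform import Rotation as Ro
s=monitor.read_state();R=Ro.from_rotvec(s["tcp_rot"]).as_matrix();print(s["tool_pos"],R.round(3),np.degrees(np.arctan2(R[1,1],R[0,1])))
t=imaging.read_camera("top");c=imaging.read_camera("scene")
a=cv2.resize(t[100:270,225:395],None,fx=2.3,fy=2.3);b=cv2.resize(c[130:300,210:380],None,fx=2.3,fy=2.3)
cv2.imwrite("pics/c1.png",np.hstack([a,b]))
E
```

```text
[0.63388254 0.12971313 0.09894914] [[-0.007  0.926 -0.377]
 [ 0.    -0.377 -0.926]
 [-1.    -0.006  0.002]] -22.166479880025964
```

View pics/c1.png

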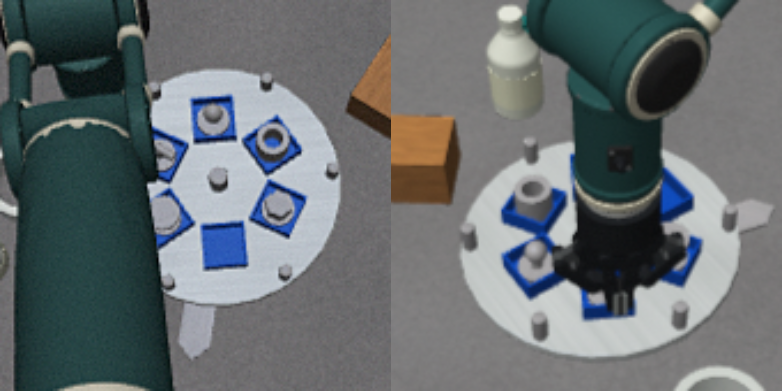

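The fingers are between the posts at 35° and 95° (in the scene crop, the post at (680,315) is the one to push), outside the T-handle's bin. I'll move down with a small outward correction.

Request:
{"method": "jog_arm", "body": {"rows": [[0,0.002,-0.006,0,0,0,0],[0.015,0.002,-0.006,0,0,0,0],[0.03,0.002,-0.006,0,0,0,0],[0.039,0.002,-0.006,0,0,0,0],[0.039,0.002,-0.006,0,0,0,0]]}}

```text
time: 3.1
tool_pos: [0.6391, 0.1352, 0.0611]
tcp_rot: [1.486, 1.004, -1.491]
wrist_force: [-0.7, -0.6, 0.0]
width: -0.001
```

```bash
cat > arc.py <<'E'
import sys
from h import *
from scipy.spatial.transform import Rotation as Ro
s=monitor.read_state();R=Ro.from_rotvec(s["tcp_rot"]).as_matrix();p=s["tool_pos"]
A=np.array([.5838,0]);q=p[:2]-A;f0=np.degrees(np.arctan2(q[1],q[0]))%360
yaw=np.degrees(np.arctan2(R[1,1],R[0,1]))
print("t",s["time"],"r",np.hypot(*q),"phi",f0,"yaw",yaw,"z",p[2],s["wrist_force"].round(1))
if len(sys.argv)>1:
  end,n=float(sys.argv[1]),int(sys.argv[2])
  for f in np.linspace(f0,end,n+1)[1:]:
    w=np.array([A[0]+.144*np.cos(np.radians(f)),.144*np.sin(np.radians(f)),.060])-p
    d=R.T@w; rx=-np.radians(f-90-yaw)
    print("[%.3f, %.3f, %.3f, %.3f, 0, 0, 0],"%(*d,rx),end=" ")
E
python3 arc.py 120 16
```

```text
t 3.1 r 0.1460916692036962 phi 67.76034683000128 yaw -22.12764958350069 z 0.06114621534054174 [-0.7 -0.6  0. ]
[0.001, -0.008, 0.002, -0.055, 0, 0, 0], [0.001, -0.016, 0.003, -0.112, 0, 0, 0], [0.001, -0.025, 0.004, -0.169, 0, 0, 0], [0.001, -0.033, 0.006, -0.226, 0, 0, 0], [0.001, -0.040, 0.008, -0.283, 0, 0, 0], [0.001, -0.048, 0.010, -0.340, 0, 0, 0], [0.001, -0.056, 0.013, -0.397, 0, 0, 0], [0.001, -0.063, 0.017, -0.454, 0, 0, 0], [0.001, -0.071, 0.020, -0.511, 0, 0, 0], [0.002, -0.078, 0.025, -0.568, 0, 0, 0], [0.002, -0.085, 0.029, -0.625, 0, 0, 0], [0.002, -0.091, 0.034, -0.682, 0, 0, 0], [0.002, -0.097, 0.040, -0.739, 0, 0, 0], [0.002, -0.103, 0.045, -0.796, 0, 0, 0], [0.002, -0.109, 0.051, -0.853, 0, 0, 0], [0.002, -0.114, 0.058, -0.910, 0, 0, 0],
```

Request:
{"method": "jog_arm", "body": {"rows": [[0.001,-0.008,0.002,-0.055,0,0,0],[0.001,-0.016,0.003,-0.11,0,0,0],[0.001,-0.025,0.004,-0.17,0,0,0],[0.001,-0.033,0.006,-0.226,0,0,0],[0.001,-0.04,0.008,-0.283,0,0,0],[0.001,-0.048,0.01,-0.34,0,0,0],[0.001,-0.056,0.013,-0.397,0,0,0],[0.001,-0.063,0.017,-0.454,0,0,0],[0.001,-0.071,0.02,-0.51,0,0,0],[0.002,-0.078,0.025,-0.568,0,0,0],[0.002,-0.085,0.029,-0.625,0,0,0],[0.002,-0.091,0.034,-0.682,0,0,0],[0.002,-0.097,0.04,-0.739,0,0,0],[0.002,-0.103,0.045,-0.796,0,0,0],[0.002,-0.109,0.051,-0.853,0,0,0],[0.002,-0.114,0.058,-0.91,0,0,0]]}}

```text
time: 4.7
tool_pos: [0.513, 0.1248, 0.0605]
tcp_rot: [0.814, 1.415, -0.813]
wrist_force: [2.2, 2.2, 0.1]
width: -0.002
```

```bash
python3 arc.py 162 18; python3 - <<'E'
from h import *
t=imaging.read_camera("top");c=imaging.read_camera("scene")
a=cv2.resize(t[100:270,225:395],None,fx=2.3,fy=2.3);b=cv2.resize(c[130:300,210:380],None,fx=2.3,fy=2.3)
cv2.imwrite("pics/c2.png",np.hstack([a,b]))
E
```

```text
t 4.7 r 0.14349132534114772 phi 119.57682178501862 yaw 30.153567138277555 z 0.06045357992291717 [2.2 2.2 0.1]
[0.000, -0.006, -0.000, -0.031, 0, 0, 0], [0.000, -0.012, -0.000, -0.072, 0, 0, 0], [0.000, -0.018, 0.000, -0.113, 0, 0, 0], [0.000, -0.024, 0.001, -0.154, 0, 0, 0], [0.000, -0.029, 0.002, -0.196, 0, 0, 0], [0.000, -0.035, 0.004, -0.237, 0, 0, 0], [0.000, -0.041, 0.005, -0.278, 0, 0, 0], [0.000, -0.047, 0.007, -0.319, 0, 0, 0], [0.000, -0.052, 0.009, -0.360, 0, 0, 0], [0.000, -0.058, 0.011, -0.401, 0, 0, 0], [0.000, -0.063, 0.013, -0.442, 0, 0, 0], [0.000, -0.068, 0.016, -0.484, 0, 0, 0], [0.000, -0.074, 0.019, -0.525, 0, 0, 0], [0.000, -0.079, 0.022, -0.566, 0, 0, 0], [0.000, -0.084, 0.025, -0.607, 0, 0, 0], [0.000, -0.088, 0.029, -0.648, 0, 0, 0], [0.000, -0.093, 0.032, -0.689, 0, 0, 0], [0.000, -0.098, 0.036, -0.730, 0, 0, 0],
```

View pics/c2.png

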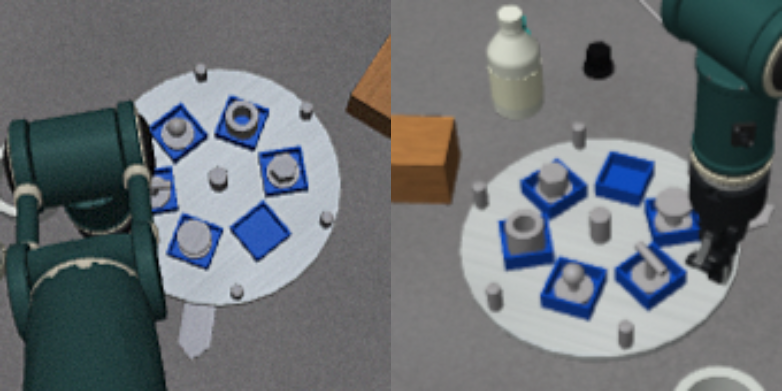

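The carousel is turning anticlockwise with only about 3 N at the wrist. The T-handle is now at (650,270) in the scene crop and all parts are still standing. I'll keep pushing.

Request:
{"method": "jog_arm", "body": {"rows": [[0,-0.006,0,-0.031,0,0,0],[0,-0.012,0,-0.072,0,0,0],[0,-0.018,0,-0.113,0,0,0],[0,-0.024,0.001,-0.154,0,0,0],[0,-0.029,0.002,-0.196,0,0,0],[0,-0.035,0.004,-0.237,0,0,0],[0,-0.041,0.005,-0.278,0,0,0],[0,-0.047,0.007,-0.319,0,0,0],[0,-0.052,0.009,-0.36,0,0,0],[0,-0.058,0.011,-0.401,0,0,0],[0,-0.063,0.013,-0.442,0,0,0],[0,-0.068,0.016,-0.484,0,0,0],[0,-0.074,0.019,-0.525,0,0,0],[0,-0.079,0.022,-0.566,0,0,0],[0,-0.084,0.025,-0.607,0,0,0],[0,-0.088,0.029,-0.648,0,0,0],[0,-0.093,0.032,-0.689,0,0,0],[0,-0.098,0.036,-0.73,0,0,0]]}}

```text
time: 6.6
tool_pos: [0.4458, 0.0444, 0.0607]
tcp_rot: [0.25, 1.558, -0.248]
wrist_force: [1.4, 1.7, -1.1]
width: -0.001
```

```bash
python3 arc.py 186 14; python3 - <<'E'
from h import *
A=np.array([.5838,0])
t=imaging.read_camera("top");cv2.imwrite("pics/t3.png",t)
for n,box in(("top",(262,125,378,237)),("scene",(235,175,370,285))):
  im=t if n=="top" else imaging.read_camera(n)
  if n=="scene": cv2.imwrite("pics/s3.png",im)
  for k in bins(im,box):
    (u,v),wh,_=cv2.minAreaRect(k)
    q=ray(n,u,v,.064)-A;print(n,(round(u),round(v)),np.round(wh,1),np.degrees(np.arctan2(q[1],q[0])).round(1)%360,np.hypot(*q).round(4))
E
```

```text
t 6.6 r 0.14497502854440306 phi 162.1848490851927 yaw 71.83981131079312 z 0.060678674586294334 [ 1.4  1.7 -1.1]
[0.001, -0.004, 0.001, -0.036, 0, 0, 0], [0.001, -0.009, 0.001, -0.065, 0, 0, 0], [0.001, -0.013, 0.002, -0.095, 0, 0, 0], [0.001, -0.017, 0.002, -0.125, 0, 0, 0], [0.001, -0.021, 0.003, -0.154, 0, 0, 0], [0.001, -0.025, 0.003, -0.184, 0, 0, 0], [0.001, -0.030, 0.004, -0.214, 0, 0, 0], [0.001, -0.034, 0.005, -0.244, 0, 0, 0], [0.001, -0.038, 0.006, -0.273, 0, 0, 0], [0.001, -0.042, 0.008, -0.303, 0, 0, 0], [0.001, -0.046, 0.009, -0.333, 0, 0, 0], [0.001, -0.050, 0.010, -0.362, 0, 0, 0], [0.001, -0.054, 0.012, -0.392, 0, 0, 0], [0.001, -0.058, 0.014, -0.422, 0, 0, 0], top (332, 203) [19.5 16.5] 205.3 0.081
top (348, 182) [18.5 18.7] 262.8 0.0815
top (291, 172) [16. 20.] 77.6 0.0845
top (337, 157) [18.9 18.9] 322.6 0.0826
top (309, 153) [19.3 18.6] 22.0 0.0815
scene (280, 251) [22.7 25.8] 26.8 0.0901
scene (322, 236) [41.  65.5] 119.9 0.0624
scene (277, 218) [26.5 54.4] 304.6 0.0674
```

Request:
{"method": "jog_arm", "body": {"rows": [[0.001,-0.004,0.001,-0.036,0,0,0],[0.001,-0.009,0.001,-0.065,0,0,0],[0.001,-0.013,0.002,-0.095,0,0,0],[0.001,-0.017,0.002,-0.125,0,0,0],[0.001,-0.021,0.003,-0.154,0,0,0],[0.001,-0.025,0.003,-0.184,0,0,0],[0.001,-0.03,0.004,-0.214,0,0,0],[0.001,-0.034,0.005,-0.244,0,0,0],[0.001,-0.038,0.006,-0.273,0,0,0],[0.001,-0.042,0.008,-0.303,0,0,0],[0.001,-0.046,0.009,-0.333,0,0,0],[0.001,-0.05,0.01,-0.362,0,0,0],[0.001,-0.054,0.012,-0.392,0,0,0],[0.001,-0.058,0.014,-0.422,0,0,0],[0.001,-0.058,0.014,-0.422,0,0,0],[0.001,-0.058,0.014,-0.422,0,0,0]]}}

```text
time: 8.3
tool_pos: [0.4394, -0.0156, 0.0591]
tcp_rot: [-0.079, 1.574, 0.08]
wrist_force: [0.3, -0.3, 1.1]
width: 0.003
```

```bash
cat > meas.py <<'E'
import sys
from h import *
A=np.array([.5838,0])
t=imaging.read_camera("top");c=imaging.read_camera("scene")
a=cv2.resize(t[100:270,225:395],None,fx=2.3,fy=2.3);b=cv2.resize(c[130:300,210:380],None,fx=2.3,fy=2.3)
cv2.imwrite(f"pics/{sys.argv[1]}.png",np.hstack([a,b]))
for k in bins(t,(262,125,378,237)):
    (u,v),wh,_=cv2.minAreaRect(k)
    q=ray("top",u,v,.066)-A;f=np.degrees(np.arctan2(q[1],q[0]))%360
    print((round(u),round(v)),np.round(wh,1),f.round(1),"err to target(mod60)",round((f-171.35+30)%60-30,1),np.hypot(*q).round(4))
E
python3 meas.py c4; python3 arc.py 191 8
```

```text
(292, 186) [19.3 18.6] 106.4 err to target(mod60) -5.0 0.0821
(347, 171) [19.1 19. ] 285.9 err to target(mod60) -5.4 0.0815
(300, 159) [19.1 19.1] 46.0 err to target(mod60) -5.3 0.0816
(327, 152) [18.9 18.9] 346.4 err to target(mod60) -4.9 0.081
t 8.4 r 0.14533387002616496 phi 186.1379119396031 yaw 95.86784310031872 z 0.05903786823605986 [-1.   0.1  0. ]
[-0.001, -0.002, 0.001, -0.015, 0, 0, 0], [-0.001, -0.003, 0.001, -0.026, 0, 0, 0], [-0.001, -0.005, 0.001, -0.037, 0, 0, 0], [-0.001, -0.006, 0.001, -0.047, 0, 0, 0], [-0.001, -0.008, 0.002, -0.058, 0, 0, 0], [-0.001, -0.009, 0.002, -0.068, 0, 0, 0], [-0.001, -0.011, 0.002, -0.079, 0, 0, 0], [-0.001, -0.012, 0.002, -0.090, 0, 0, 0],
```

View pics/c4.png

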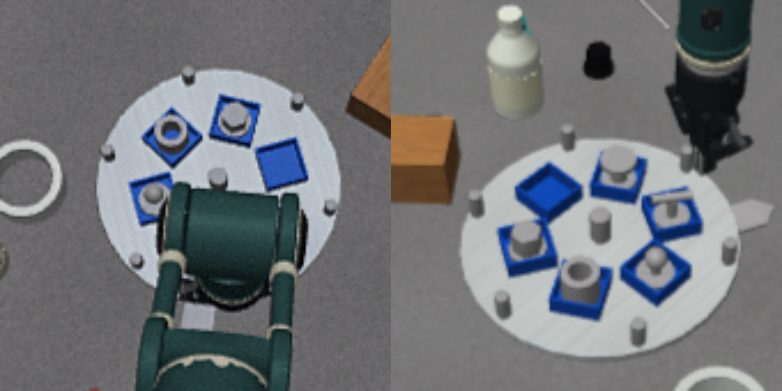

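The T-handle is about 5° short of the pointer (scene crop (670,205), tongue at (755,215)). I'll make a slow final nudge.

Request:
{"method": "jog_arm", "body": {"rows": [[-0.001,-0.002,0.001,-0.015,0,0,0],[-0.001,-0.003,0.001,-0.026,0,0,0],[-0.001,-0.005,0.001,-0.037,0,0,0],[-0.001,-0.006,0.001,-0.047,0,0,0],[-0.001,-0.008,0.002,-0.058,0,0,0],[-0.001,-0.009,0.002,-0.068,0,0,0],[-0.001,-0.011,0.002,-0.079,0,0,0],[-0.001,-0.012,0.002,-0.09,0,0,0],[-0.001,-0.012,0.002,-0.09,0,0,0],[-0.001,-0.012,0.002,-0.09,0,0,0]]}}

```text
time: 9.4
tool_pos: [0.4428, -0.0275, 0.0602]
tcp_rot: [-0.151, 1.57, 0.152]
wrist_force: [-0.3, 0.4, -0.6]
width: -0.0
```

```bash
python3 meas.py c5; python3 arc.py 191 1
```

```text
(293, 188) [19.3 19.1] 111.0 err to target(mod60) -0.3 0.0814
(346, 169) [19.1 19.1] 290.4 err to target(mod60) -0.9 0.0816
(298, 161) [19.3 18.8] 50.8 err to target(mod60) -0.5 0.0817
(324, 151) [18.7 19.1] 351.2 err to target(mod60) -0.2 0.0812
t 9.5 r 0.14357872274892491 phi 191.02982888645184 yaw 101.031414597664 z 0.060247890688932645 [-0.2 -0.6 -0.2]
[0.000, 0.000, -0.000, 0.001, 0, 0, 0],
```

Request:
{"method": "jog_arm", "body": {"rows": [[0,-0.001,0,-0.005,0,0,0],[0,-0.0015,0,-0.01,0,0,0],[0,-0.0015,0,-0.01,0,0,0],[0,-0.0015,0,-0.01,0,0,0],[0,0.005,0,0,0,0,0],[0,0.015,0,0,0,0,0],[0,0.02,0,0,0,0,0],[0,0.02,0,0,0,0,0],[-0.02,0.02,0,0,0,0,0],[-0.06,0.02,0,0,0,0,0],[-0.1,0.02,0,0,0,0,0],[-0.14,0.02,0,0,0,0,0],[-0.14,0.02,0,0,0,0,0]]}}

```text
time: 10.8
tool_pos: [0.4442, -0.0082, 0.2071]
tcp_rot: [-0.153, 1.557, 0.15]
wrist_force: [0.2, 0.2, -0.3]
width: 0.001
```

```bash
python3 meas.py c6; python3 arc.py
```

```text
(324, 152) [18.6 19.6] 351.6 err to target(mod60) 0.2 0.0802
t 10.9 r 0.14334239995385936 phi 183.15695529028716 yaw 101.04453615641151 z 0.20167786622787703 [-1.2 -0.1 -0.2]
```

View pics/c6.png

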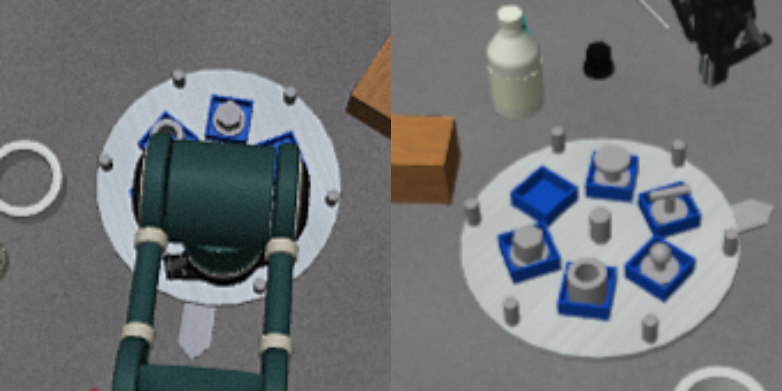

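The arm hides most of the carousel in the top view, so I'll swing clear to the left, above everything, and check from there.

Request:
{"method": "jog_arm", "body": {"rows": [[-0.05,0.05,0,0,0,0,0],[-0.05,0.1,0,0,0,0,0],[-0.05,0.15,0,0,0,0,0],[-0.05,0.2,0,0,0,0,0],[-0.05,0.25,0,0,0,0,0],[-0.05,0.3,0,0,0,0,0],[-0.05,0.35,0,0,0,0,0],[-0.05,0.35,0,0,0,0,0],[-0.05,0.35,0,0,0,0,0],[-0.05,0.35,0,0,0,0,0]]}}

```text
time: 11.9
tool_pos: [0.3731, 0.3345, 0.25]
tcp_rot: [-0.154, 1.569, 0.15]
wrist_force: [-0.0, 0.0, -0.1]
width: 0.001
```

```bash
python3 meas.py c7; python3 arc.py
```

```text
(315, 206) [19.2 19.2] 170.9 err to target(mod60) -0.4 0.0816
(342, 196) [19.1 19.1] 231.2 err to target(mod60) -0.2 0.0816
(293, 188) [19.3 18.8] 111.5 err to target(mod60) 0.2 0.0816
(346, 168) [19.3 18.9] 291.0 err to target(mod60) -0.3 0.0819
(298, 161) [19.2 19.2] 51.2 err to target(mod60) -0.2 0.0813
(324, 151) [18.6 19.1] 351.7 err to target(mod60) 0.3 0.0812
t 12.0 r 0.39456248931972726 phi 122.16162516477583 yaw 100.96940822757838 z 0.250805650597516 [ 0.4 -0.6 -0.2]
```

View pics/c7.png

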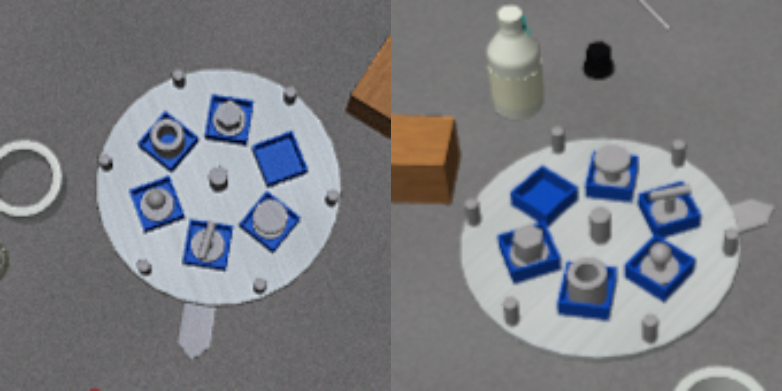

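The T-handle's bin, at top crop (207,242), is in line with the pointer at (197,330), with an average error of about -0.1°. All parts are standing and the arm is clear, so I'll hand it in.

```bash
python3 -c "from workcell import finish_job; print(finish_job())"
```

```text
the job is handed in; nothing more can be done
None
```

The T-handle's bin now stands over the pointer. I turned the carousel about 106° anticlockwise by pushing one finger post with the closed fingertips, then backed off and lifted the arm clear.

- **Alignment:** in the last top view the six bins average about -0.1° from the pointer line. Single readings ranged from -0.4° to +0.3°, and the T-handle's own bin read -0.4°. The pointer direction itself came from one earlier measurement, taken before the turn.
- **Parts and bystanders:** all five parts were still standing in their bins. The tape roll, carton and bottle looked unmoved. The jar, can and screwdriver were outside or only partly in the last crop; I did not check them again, but the fingers passed well above them.
- **Robot:** the wrist force was at most about 3 N at the end of each move, and near zero at the finish. The job took 12 s of the 61 s allowed.
- **Failed checks:** no check failed in the end. With the arm in the way, some readings partway through were partly hidden, so I moved it aside for the final measurement.

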